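# Put the drained bottles away in the divided carrier

### The job

Take the two tall amber bottles off the draining stand and put them away in the bottle carrier, each standing upright on the floor of an empty cell of its own; lower them in, never drop them. Leave the carrying handle standing straight up, ready to lift, and leave everything else where it is.

Things in the scene. Friction and masses are not known exactly. Their poses are not given: they have to be found in the camera images.
- bottle_a: Amber glass bottle, 158 mm tall: body 62 mm in diameter up to 90 mm, shoulder narrowing to a 32 mm neck at 112 mm, black cylindrical screw cap 38 mm in diameter from 122 to 158 mm. About 0.25 kg (0.17 to 0.35). Origin at the centre of its underside, z along its axis towards the cap. One of the two rinsed bottles to put away; it starts leaning on the draining stand.
- bottle_b: Amber glass bottle, 158 mm tall: body 62 mm in diameter up to 90 mm, shoulder narrowing to a 32 mm neck at 112 mm, black cylindrical screw cap 38 mm in diameter from 122 to 158 mm. About 0.25 kg (0.17 to 0.35). Origin at the centre of its underside, z along its axis towards the cap. The other rinsed bottle to put away; it also starts leaning on the draining stand, in another berth.
- bottle_c: Amber glass bottle, 158 mm tall: body 62 mm in diameter up to 90 mm, shoulder narrowing to a 32 mm neck at 112 mm, black cylindrical screw cap 38 mm in diameter from 122 to 158 mm. About 0.25 kg (0.17 to 0.35). Origin at the centre of its underside, z along its axis towards the cap. Already stored, standing in some cell of the carrier; stays there.
- bottle_d: Amber glass bottle, 158 mm tall: body 62 mm in diameter up to 90 mm, shoulder narrowing to a 32 mm neck at 112 mm, black cylindrical screw cap 38 mm in diameter from 122 to 158 mm. About 0.25 kg (0.17 to 0.35). Origin at the centre of its underside, z along its axis towards the cap. Already stored, standing in some cell of the carrier; stays there.
- jar_stored: Short white jar with a grey lid, 62 mm in diameter, 95 mm tall, origin at the centre of its underside, z towards the lid. Already stored, standing in some cell of the carrier; stays there.
- jar_draining: Short white jar with a grey lid, 62 mm in diameter, 95 mm tall, origin at the centre of its underside, z towards the lid. It leans on the draining stand in the berth that has no bottle and stays there to drain.
- stand: Sloping wire draining stand, fixed: drip tray 190 mm (x) by 280 mm (y), 127 mm high, three berths 85 mm apart along its y. Things in it lean 0.56 rad (32 degrees) from vertical, tops towards the stand's -x (roughly the robot). Nothing holds them from above: they lift off straight up. Origin at the centre of the underside, z up.
- berth (a point): Centre of the middle berth's sloping foot ledge, where the foot of what leans there rests (stand x +25 mm, 45 mm up). The side rests on two 8 mm steel bars that end 97 mm up the bottle.
- carrier: Grey plastic bottle carrier, fixed: 238 mm (its x) by 160 mm (its y), walls and dividers 4 mm thick and 90 mm high, inner floor at 5 mm. 3 by 2 square cells, 74 mm wide inside. Three cells hold the stored bottles and jar, three are empty; which ones differs from time to time. Origin at the centre of the underside, z up.
- handle (a joint): Swing angle of the carrier's steel bail handle, in rad: 0 = folded out level on the carrier's +y side (against a stop), pi/2 = standing straight up over the middle, pi = level on the -y side. The hinge runs along the carrier's x, over its centre, 85 mm up. It is stiff: the handle stays where it is left and takes about 4 N at the grip to swing.
- handle_grip (a point): Middle of the handle's black round grip, a bar 22 mm in diameter and 120 mm long, parallel to the carrier's x, 135 mm from the hinge axis. The point's x is along the grip.
- brush: White scrubbing brush, brown bristles up, lying between the stand and the carrier, 150 by 50 mm, 36 mm high. Origin at the centre of its underside. Bystander.
- sprayer_a: Spray bottle, 88 mm in diameter at the foot, 194 mm tall, near the far edge of the worktop. Origin at the centre of its underside. Bystander.
- sprayer_b: Spray bottle like the other, also near the far edge of the worktop, further left, behind the carrier. Origin at the centre of its underside. Bystander.
- pot: Clear clip-lid pot, 108 mm in diameter, 107 mm tall, on the dark baking tray at the right. Origin at the centre of its underside. Bystander.
- cell0 (a point): Centre of the inner floor of one carrier cell (carrier x -78, y -39 mm, 5 mm up).
- cell1 (a point): Centre of the inner floor of one carrier cell (carrier x -78, y +39 mm, 5 mm up).
- cell2 (a point): Centre of the inner floor of one carrier cell (carrier x +0, y -39 mm, 5 mm up).
- cell3 (a point): Centre of the inner floor of one carrier cell (carrier x +0, y +39 mm, 5 mm up).
- cell4 (a point): Centre of the inner floor of one carrier cell (carrier x +78, y -39 mm, 5 mm up).
- cell5 (a point): Centre of the inner floor of one carrier cell (carrier x +78, y +39 mm, 5 mm up).
Mind the look-alikes: they are no part of the job. Leave any green look-alike of the bottle_a alone.

How it is judged:
By the outcome, as a careful person would: the job done as asked, in the order asked, and still so for the second after the job is handed in, with the robot touching nothing.
It also fails if it takes over 72 s, if anything falls off the work surface, if the arm or the gripper's body presses on something with over 40 N, if the wrist force passes 120 N, or if a joint passes its speed limit or range.

### The arm

A 6-joint arm with a two-finger parallel gripper is mounted at the origin on the work surface. World frame = base frame: x ahead of the robot, y to its left, z up, the work surface at z = 0. Lengths are in m, angles in rad, forces in N, time in s.
With the tool pointing down it reaches from about 0.35 to 0.875 m from the base axis. Payload 4.2 kg.
Tool frame: the origin (TCP) lies at the centre of the arm's flange, where the gripper is bolted on; the fingertips stand 173 mm ahead of it and the grasp point (between the pads) lies 155 mm ahead of it (tip_extent is the distance from the TCP to the fingertips, in m); z points along the fingers, y is the line along which they close (so a half turn about z gives the same grasp; the last joint's range is limited). The gripper opens to 85 mm and grips with 20 to 120 N. Pads are 22 mm wide; open, the fingers measure 114 mm over their backs; the gripper's body (76 mm by 85 mm) begins 54 mm behind the grasp point. The pads swing forward as they close: fully open they stand 13 mm farther back than shut.
Start: joints at [1.584, 0.385, 0.008, 0, -1.194, -0.259], TCP at [0.152, 0.606, 0.405] pointing down, gripper open.
Joint ranges: [-3.14, 3.14], [-1.21, 2.06], [-1.07, 1.41], [-3.16, 2.05], [-2.99, -0.16], [-3.1, 3.1]. Speed limits (rad/s): [2.79, 2.79, 3.14, 3.14, 3.14, 3.14].

### API

Orientations are given as a unit quaternion [w, x, y, z].
In Python, from station import get_obs, grab_frame, camera_params, sign_off, find_in, regions_of, tip_extent gives the robot as it stands. The module is installed in compiled form; this text tells all that it offers.
- The arm moves only by the tool move_arm, never from a script. Its argument "plan" is a list of rows, each an object with "grip": the finger opening in cm, from 0 to 8.54; "travel": the shift along the tool's x, y, z in cm, a list of three; "yaw": the turn about the tool's z in rad. In form: [{"grip": grip, "travel": [tx, ty, tz], "yaw": yaw}, ...]. A call has 1 to 12 rows; each row is the pose to reach, as a shift and turn from the pose commanded when the call began, along the tool's axes at that moment; what a row does not reach only later rows make up. A row lasts 1/8 s, in which the tool goes at most 62.5 mm and 10.7 degrees, less where a joint would pass 70% of its speed; a pose out of reach is approached as far as the arm can. A call with a gripper value outside its range is refused whole. The fingers move at their own pace and stop on an object; "squeeze" is the grip in N (left out, the last holds). Time passes only in rows, so rows that repeat a pose let the fingers close. It gives the time, the measured TCP pose, the force, the opening and the grip force at its end, in the units of the state.
- get_obs(): the state, without advancing time (a new reading comes with each control period).
- grab_frame(name): name is "scene" or "side" or "wrist"; returns (picture, depth): 400x640x3 uint8, blue, green, red; 400x640 float32, m along the optical axis (not along the pixel's ray), 0 where there is no reading.
- camera_params(name): a dict with "fx", "fy", "cx", "cy" (pixels), "pose" (4x4, takes a point from camera to world coordinates); the wrist camera has in their place "tool_from_camera" (4x4, takes a point from camera to tool coordinates, whose origin is the TCP and whose axes are the flange's). Camera axes: x right, y down, z forward; pixel columns grow to the right and rows downward; lengths in m; the calibration is good to about 2 mm. A picture is of the moment at which its call begins: read the wrist's pose just before it. camera_params takes no time and is no camera call.
- sign_off(): hands the job in; it is judged then, once.
Trained networks look in the newest picture that a camera, given by its name, has taken for a name from the list of things; names that differ only in an ending like _2 or _b are one class to them, and where a whole thing is asked for, a point or a joint stands for the part that bears it (a point fixed in the world has none). Each returns a list of dicts, best first, with "p" (0 to 1); they miss things now and then, are a little off and sometimes report something else, mostly with a low value. They report only what shows in the picture. A call takes as long as a camera call. They do not tell look-alikes from the thing itself.
- find_in(query, camera): "rect" ([left, top, right, bottom] in pixels, round what is visible of it).
- regions_of(query, camera): "pixels" (400x640 bool, what is visible of it) and "rect" ([left, top, right, bottom] in pixels, round what is visible of it).
The state is a dict: "t": time; "joint_pos": joint angles; "joint_velocities": joint speeds; "tau": joint torques, N m; "tcp_pos": TCP position; "tcp_rot": TCP orientation; "contact_force": force on the tool from outside, world axes, zero at the start; "wrist_torque": the same for the moment, N m; "gripper_width": opening from 0.0 (shut) to 1.0 (fully open); "grip_force": force on a finger pad.
Only numpy, scipy, OpenCV 4.12 (cv2) and the standard library are available. Lean on these libraries where they do the work, as an engineer would, in place of code of your own. Each camera call takes 0.05 s, during which the arm holds its last target. There are 200 camera calls.

## Working session

There is one attempt and no reset: what is moved stays moved. The work goes in short steps, Python scripts to look and compute and a tool call to move; the robot and the scene stay as the last step left them, time stands still between calls to the robot, and variables do not carry over. Pictures are saved under pics/ and viewed, at most 10 in all, crops included, and the job is handed in when it is done.

Besides the shell and the picture viewer there is one more tool, called after "Emit:" as name(argument=value, ...), one argument or row to a line, values as JSON. move_arm: Moves the arm, as the interface text tells. Its arguments: {"type":"object","properties":{"plan":{"type":"array","items":{"type":"object","properties":{"grip":{"type":"number"},"travel":{"type":"array","items":{"type":"number"}},"yaw":{"type":"number"}}}},"squeeze":{"type":"number"}},"required":["plan"]}

```bash
mkdir -p pics
cat > h.py <<'E'
import numpy as np, cv2
from station import *
from scipy.spatial.transform import Rotation as R
def T():
    o=get_obs(); q=o["tcp_rot"]; M=np.eye(4); M[:3,:3]=R.from_quat([q[1],q[2],q[3],q[0]]).as_matrix(); M[:3,3]=o["tcp_pos"]; return M
def cloud(cam):
    M=T(); im,d=grab_frame(cam); c=camera_params(cam)
    P=c["pose"] if "pose" in c else M@np.array(c["tool_from_camera"])
    P=np.array(P); v,u=np.mgrid[:400,:640]
    X=np.stack([(u-c["cx"])/c["fx"]*d,(v-c["cy"])/c["fy"]*d,d,np.ones_like(d)],-1)@P.T
    X=X[...,:3]; X[d==0]=np.nan
    return im,X
E
python3 - <<'E'
from h import *
print(get_obs()); print(T().round(3))
ims=[]
for c in ["scene","side","wrist"]:
    im,X=cloud(c); np.save(c+".npy",X); cv2.imwrite("pics/%s0.png"%c,im)
    p=camera_params(c); print(c,np.round(p.get("pose",p.get("tool_from_camera")),3).tolist(),p["fx"])
    for q in ["bottle_a","jar_stored","stand","carrier","handle","brush"]:
        if c!="wrist":
          for r in find_in(q,c)[:6]: print(q,np.round(r["rect"]),round(r["p"],2))
E
```

```text
{'t': 0.0, 'joint_pos': array([ 1.58366117e+00,  3.85556683e-01,  6.64487521e-03, -5.12074417e-04,
       -1.19401192e+00, -2.58618008e-01]), 'joint_velocities': array([-0.00205188,  0.00048648,  0.00024597,  0.00021949,  0.00103227,
        0.00092548]), 'tau': array([-1.30682874e-03, -3.92288911e+01,  1.88398021e+01,  4.18617457e+00,
       -4.64544370e-03, -3.36777262e-06]), 'tcp_pos': array([0.15195703, 0.60603584, 0.40362662]), 'tcp_rot': array([ 1.08611909e-03,  9.92447995e-01, -1.22661276e-01, -9.18423294e-05]), 'contact_force': array([ 0.66643016, -0.32327984,  0.24348411]), 'wrist_torque': array([-0.01994878,  0.01927006, -0.02808033]), 'grip_force': 0.0, 'gripper_width': 1.0002404588189275}
[[ 0.97  -0.243 -0.     0.152]
 [-0.243 -0.97  -0.002  0.606]
 [ 0.     0.002 -1.     0.404]
 [ 0.     0.     0.     1.   ]]
scene [[-0.796, 0.486, -0.362, 0.952], [0.606, 0.639, -0.474, 0.429], [0.001, -0.597, -0.803, 0.973], [0.0, 0.0, 0.0, 1.0]] 386.1409613594659
bottle_a [352. 112. 370. 153.] 0.9
bottle_a [314. 156. 357. 210.] 0.82
bottle_a [414. 290. 440. 331.] 0.71
bottle_a [298. 1
[... 292 characters left out ...]
76
brush [278. 142. 308. 176.] 0.41
side [[0.872, -0.373, 0.316, 0.099], [-0.489, -0.644, 0.588, -0.916], [-0.016, -0.668, -0.744, 1.106], [0.0, 0.0, 0.0, 1.0]] 417.80379313549946
bottle_a [304. 206. 339. 230.] 0.92
bottle_a [289. 184. 326. 206.] 0.83
bottle_a [238. 269. 280. 322.] 0.83
bottle_a [264. 111. 275. 137.] 0.65
bottle_a [222. 120. 238. 151.] 0.6
jar_stored [216. 106. 295. 179.] 0.72
jar_stored [240. 126. 262. 142.] 0.48
stand [281. 196. 377. 280.] 0.61
carrier [210. 103. 297. 183.] 0.73
handle [212. 104. 286. 135.] 0.8
brush [244. 190. 286. 218.] 0.63
wrist [[-0.0, -0.953, -0.303, 0.077], [1.0, -0.0, -0.0, -0.0], [0.0, -0.303, 0.953, 0.03], [0.0, 0.0, 0.0, 1.0]] 353.29964841904433
```

View pics/scene0.png

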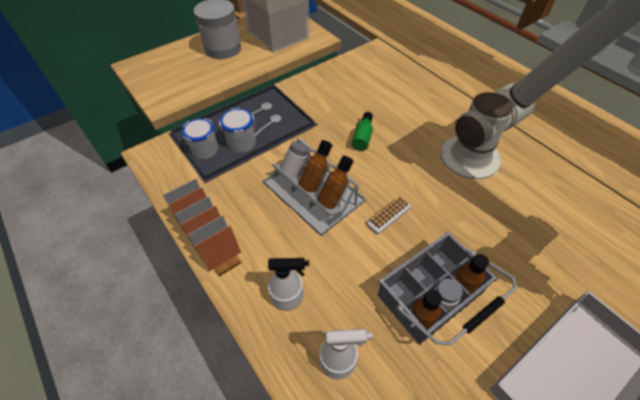

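View pics/side0.png

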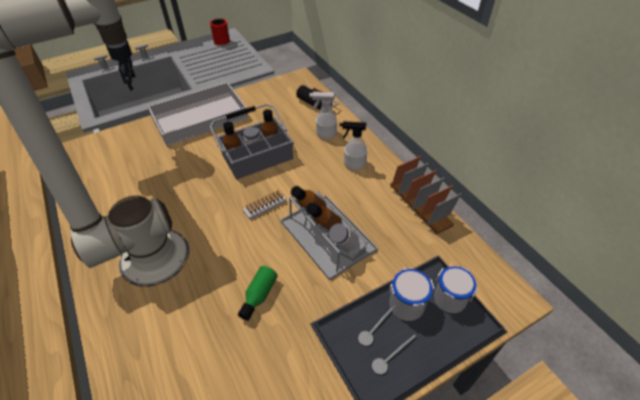

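Run:
```python
from h import *
for c in ["scene","side"]:
    im,X=cloud(c); np.save(c+".npy",X)
    for q in ["bottle_a","jar_stored","stand","carrier","handle","brush","sprayer_a"]:
        for r in regions_of(q,c)[:6]:
            m=r["pixels"]; p=X[m]; p=p[np.isfinite(p[:,0])]
            if len(p)<10: continue
            print(c,q,round(r["p"],2),len(p),"med",np.median(p,0).round(3),"lo",np.percentile(p,3,0).round(3),"hi",np.percentile(p,97,0).round(3))
            if q=="bottle_a":
                dark=m&(im.max(2)<45); s=X[dark]; s=s[np.isfinite(s[:,0])]
                if len(s): print("   cap",len(s),np.median(s,0).round(3), "green" if np.median(im[m][:,1])>np.median(im[m][:,2]) else "amber")
im,X=cloud("wrist")
print(X[::80,::120].round(2).tolist())
```

```text
scene bottle_a 0.95 534 med [ 0.258 -0.269  0.051] lo [ 0.169 -0.341  0.014] hi [ 0.298 -0.235  0.063]
   cap 35 [ 0.18  -0.336  0.047] green
scene bottle_a 0.92 966 med [ 0.515 -0.191  0.118] lo [ 0.445 -0.268  0.004] hi [ 0.56  -0.171  0.182]
   cap 127 [ 0.478 -0.199  0.175] amber
scene bottle_a 0.9 836 med [0.566 0.309 0.109] lo [0.538 0.279 0.055] hi [0.583 0.333 0.164]
   cap 298 [0.561 0.303 0.161] amber
scene bottle_a 0.89 833 med [0.412 0.311 0.108] lo [0.382 0.282 0.055] hi [0.427 0.336 0.163]
   cap 278 [0.407 0.308 0.159] amber
scene bottle_a 0.84 967 med [ 0.51  -0.107  0.121] lo [ 0.452 -0.135  0.059] hi [ 0.551 -0.086  0.182]
   cap 138 [ 0.469 -0.116  0.176] amber
scene jar_stored 0.62 531 med [0.483 0.311 0.098] lo [0.455 0.28  0.054] hi [0.503 0.333 0.101]
scene stand 0.65 2973 med [ 0.562 -0.158  0.006] lo [ 0.425 -0.324 -0.001] hi [ 0.615 -0.064  0.107]
scene carrier 0.62 6199 med [0.481 0.253 0.063] lo [0.353 0.187 0.001] hi [0.602 0.399 0.137]
scene handle 0.9 1166 med [0.497 0.389 0.13 ] lo [ 0.342  0.283 -0.001] hi [0.607 0.404 0.14 ]
scene brush 0.6 731 med [
[... 2128 characters left out ...]
.187]
side sprayer_a 0.59 858 med [0.764 0.234 0.095] lo [0.735 0.209 0.009] hi [0.806 0.28  0.197]
[[[0.4, 0.88, -0.03], [0.34, 0.73, 0.06], [0.33, 0.64, 0.01], [0.3, 0.54, 0.01], [0.28, 0.43, 0.0], [0.25, 0.32, 0.0]], [[0.37, 1.05, -0.18], [0.32, 0.85, -0.13], [0.26, 0.66, 0.01], [0.24, 0.55, 0.0], [0.21, 0.43, 0.0], [0.18, 0.32, 0.0]], [[0.26, 1.11, -0.18], [0.22, 0.81, 0.0], [0.19, 0.69, 0.0], [0.16, 0.57, 0.0], [0.13, 0.44, 0.0], [0.1, 0.32, 0.0]], [[0.14, 1.18, -0.18], [0.09, 0.98, -0.18], [0.1, 0.72, 0.0], [0.07, 0.59, 0.0], [0.04, 0.45, 0.0], [0.0, 0.32, 0.0]], [[0.02, 1.2, -0.13], [-0.04, 1.01, -0.14], [-0.31, 0.98, -0.5], [-0.04, 0.61, 0.0], [0.15, 0.56, 0.28], [-0.11, 0.32, 0.0]]]
```

View pics/wrist0.png

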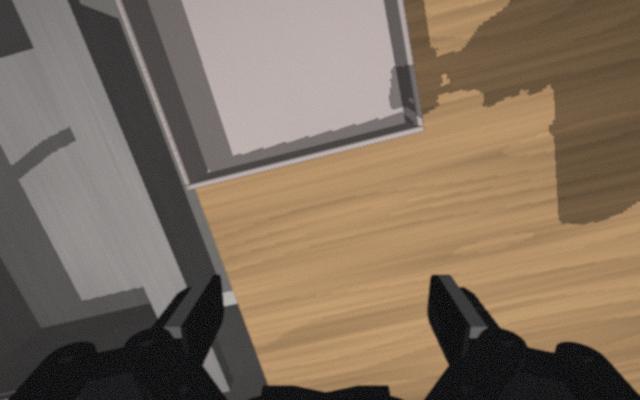

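Emit:
move_arm(
  plan=[
    {"grip": 6.0, "travel": [5, 3, -1], "yaw": -0.05},
    {"grip": 6.0, "travel": [10, 6, -2], "yaw": -0.1},
    {"grip": 6.0, "travel": [15, 9, -3], "yaw": -0.15},
    {"grip": 6.0, "travel": [20, 12, -4], "yaw": -0.2},
    {"grip": 6.0, "travel": [25, 15.5, -4.6], "yaw": -0.25},
    {"grip": 6.0, "travel": [30, 18.5, -4.6], "yaw": -0.25},
    {"grip": 6.0, "travel": [35, 21.5, -4.6], "yaw": -0.25},
    {"grip": 6.0, "travel": [40, 24.5, -4.6], "yaw": -0.25},
    {"grip": 6.0, "travel": [42.4, 26.1, -4.6], "yaw": -0.25},
    {"grip": 6.0, "travel": [42.4, 26.1, -4.6], "yaw": -0.25},
    {"grip": 6.0, "travel": [42.4, 26.1, -4.6], "yaw": -0.25},
    {"grip": 6.0, "travel": [42.4, 26.1, -4.6], "yaw": -0.25},
  ],
)

```text
t: 3.1
tcp_pos: [0.4992, 0.2506, 0.4508]
tcp_rot: [-0.0, 1.0, 0.003, 0.0]
contact_force: [-0.3, -0.6, 0.3]
gripper_width: 0.701
grip_force: 0.0
```

Run:
```python
from h import *
print(get_obs()["joint_pos"].round(2))
im,X=cloud("wrist"); np.save("w1.npy",X); cv2.imwrite("pics/w1.png",im)
m=(X[...,2]>.083)&(X[...,2]<.096)&(X[...,1]<.262)&(X[...,1]>.15)&(X[...,0]>.33)&(X[...,0]<.63)
p=X[m]; print(len(p),p.min(0).round(3),p.max(0).round(3))
# fit grid by score over (x,y,yaw): points near walls
pp=p[np.abs(p[:,2]-.09)<.006][:,:2]
from scipy.optimize import minimize
wx=np.array([-117,-39,39,117])/1e3; wy=np.array([-78,0,78])/1e3
def cost(v):
    c,s=np.cos(v[2]),np.sin(v[2]); q=(pp-v[:2])@np.array([[c,-s],[s,c]])
    dx=np.abs(q[:,:1]-wx).min(1); dy=np.abs(q[:,1:]-wy).min(1)
    return np.minimum(np.minimum(dx,dy),.008).mean()*1e3
best=min((minimize(cost,[x,y,a],method="Nelder-Mead",options=dict(xatol=1e-5,fatol=1e-6)) for x in np.arange(.46,.52,.01) for y in np.arange(.24,.28,.01) for a in(-.08,-.03,.03)),key=lambda r:r.fun)
print(best.x,best.fun,len(pp))
for q in ["bottle_c","handle_grip"]:
    for r in regions_of(q,"wrist")[:3]:
        s=X[r["pixels"]]; s=s[np.isfinite(s[:,0])]; 
        hi=s[s[:,2]>.155] if q=="bottle_c" else s
        if len(hi): print(q,r["p"],hi.mean(0).round(3),hi.min(0).round(3),hi.max(0).round(3))
```

```text
[ 0.76  0.24 -0.08 -0.   -1.25  0.82]
3774 [0.343 0.176 0.083] [0.606 0.262 0.096]
[ 0.47496923  0.26406773 -0.02961193] 1.9982769676343786 3696
bottle_c 0.82 [0.554 0.302 0.163] [0.534 0.284 0.155] [0.572 0.321 0.165]
bottle_c 0.73 [0.401 0.3   0.166] [0.379 0.28  0.155] [0.508 0.315 0.295]
handle_grip 0.83 [0.514 0.374 0.128] [ 0.281  0.268 -0.   ] [0.623 0.471 0.141]
```

View pics/w1.png

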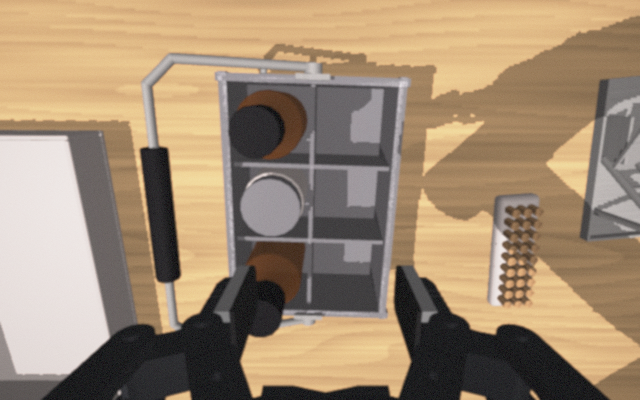

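Emit:
move_arm(
  plan=[
    {"grip": 6.0, "travel": [0, 5, 0], "yaw": -0.1},
    {"grip": 6.0, "travel": [0, 11, 0], "yaw": -0.1},
    {"grip": 6.0, "travel": [0, 17, 0], "yaw": -0.1},
    {"grip": 6.0, "travel": [0, 23, 0], "yaw": -0.1},
    {"grip": 6.0, "travel": [0, 29, 0], "yaw": -0.1},
    {"grip": 6.0, "travel": [0, 35, 0], "yaw": -0.1},
    {"grip": 6.0, "travel": [0, 39, 0], "yaw": -0.1},
    {"grip": 6.0, "travel": [0, 41, 0], "yaw": -0.1},
    {"grip": 6.0, "travel": [0, 41, 0], "yaw": -0.1},
    {"grip": 6.0, "travel": [0, 41, 0], "yaw": -0.1},
  ],
)

```text
t: 4.5
tcp_pos: [0.5015, -0.1595, 0.4507]
tcp_rot: [-0.0, 0.999, 0.052, 0.0]
contact_force: [0.2, 0.6, -0.6]
gripper_width: 0.698
grip_force: 0.0
```

Run:
```python
from h import *
print(T().round(3).tolist(),get_obs()["joint_pos"].round(2))
im,X=cloud("wrist"); np.save("w2.npy",X); cv2.imwrite("pics/w2.png",im)
for q in ["bottle_a"]:
    for r in regions_of(q,"wrist")[:4]:
        s=X[r["pixels"]]; b=im[r["pixels"]].astype(int); ok=np.isfinite(s[:,0])&(s[:,2]<.2)&(s[:,2]>.05); s=s[ok]; b=b[ok]
        dark=b.max(1)<45
        print(r["p"],r["rect"],len(s),"cap",dark.sum(),s[dark].mean(0).round(3),s[dark].min(0).round(3),s[dark].max(0).round(3),"body",s[~dark].mean(0).round(3))
        # fit axis: known lean .56, azimuth phi, cylinder radius .031 body/.019 cap by lsq
        from scipy.optimize import least_squares
        def f(v):
            d=np.array([-np.sin(.56)*np.cos(v[2]),-np.sin(.56)*np.sin(v[2]),np.cos(.56)])
            o=np.array([v[0],v[1],v[3]]); w=s-o; h=w@d; rad=np.linalg.norm(w-h[:,None]*d,axis=1)
            e=np.where(h<.088,rad-.031,np.where((h>.122)&(h<.154),rad-.019,np.where(h>.154,h-.158,np.nan)))
            e=np.nan_to_num(e); return e
        m=s.mean(0)
        g=least_squares(f,[m[0]+.05,m[1],.1,.045],loss="soft_l1",f_scale=.002)
        v=g.x; d=np.array([-np.sin(.56)*np.cos(v[2]),-np.sin(.56)*np.sin(v[2]),np.cos(.56)])
        print(" foot",v[[0,1,3]].round(4),"az",v[2].round(3),"rms",np.sqrt((g.fun**2).mean()).round(4),"p140",(v[[0,1,3]]+.14*d).round(4))
```

```text
[[0.995, 0.105, 0.0, 0.502], [0.105, -0.995, 0.0, -0.159], [0.0, -0.0, -1.0, 0.451], [0.0, 0.0, 0.0, 1.0]] [ 0.    0.18 -0.16 -0.   -1.23  1.68]
0.89 [339.4, 114.6, 413.1, 283.0] 9075 cap 2314 [ 0.475 -0.205  0.176] [ 0.448 -0.223  0.155] [ 0.493 -0.19   0.19 ] body [ 0.521 -0.2    0.119]
 foot [ 0.5429 -0.2011  0.0454] az 0.102 rms 0.0008 p140 [ 0.469  -0.2086  0.164 ]
0.85 [245.5, 111.1, 316.4, 282.6] 9185 cap 2388 [ 0.467 -0.125  0.177] [ 0.439 -0.142  0.156] [ 0.485 -0.107  0.191] body [ 0.513 -0.122  0.119]
 foot [ 0.5342 -0.1164  0.0455] az 0.102 rms 0.0011 p140 [ 0.4602 -0.124   0.1641]<stdin>:8: RuntimeWarning: Mean of empty slice.
  ret = um.true_divide(
Traceback (most recent call last):
ValueError: zero-size array to reduction operation minimum which has no identity
```

View pics/w2.png

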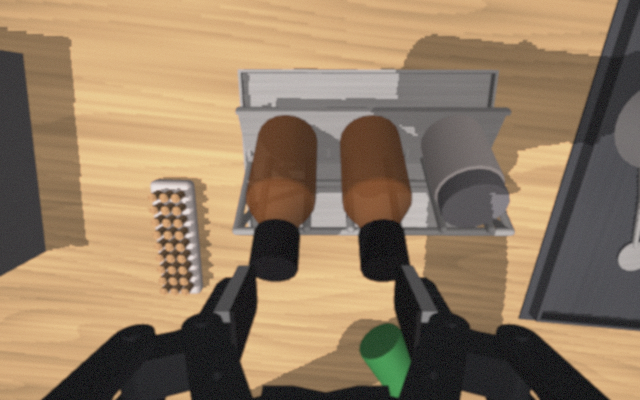

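Emit:
move_arm(
  plan=[
    {"grip": 6.0, "travel": [-3.7, -4.0, 2]},
    {"grip": 6.0, "travel": [-3.7, -4.0, 5]},
    {"grip": 6.0, "travel": [-3.7, -4.0, 8]},
    {"grip": 6.0, "travel": [-3.7, -4.0, 11]},
    {"grip": 6.0, "travel": [-3.7, -4.0, 13.2]},
    {"grip": 6.0, "travel": [-3.7, -4.0, 13.2]},
    {"grip": 3.0, "travel": [-3.7, -4.0, 13.2]},
    {"grip": 3.0, "travel": [-3.7, -4.0, 13.2]},
    {"grip": 3.0, "travel": [-3.7, -4.0, 13.2]},
    {"grip": 3.0, "travel": [-3.7, -4.0, 13.2]},
    {"grip": 3.0, "travel": [-3.7, -4.0, 13.2]},
    {"grip": 3.0, "travel": [-3.7, -4.0, 13.2]},
  ],
  squeeze=25,
)

```text
validation failed for argument at $.pl...
```

Emit:
move_arm(
  plan=[
    {"grip": 6.0, "travel": [-3.7, -4.0, 2], "yaw": 0},
    {"grip": 6.0, "travel": [-3.7, -4.0, 5], "yaw": 0},
    {"grip": 6.0, "travel": [-3.7, -4.0, 8], "yaw": 0},
    {"grip": 6.0, "travel": [-3.7, -4.0, 11], "yaw": 0},
    {"grip": 6.0, "travel": [-3.7, -4.0, 13.2], "yaw": 0},
    {"grip": 6.0, "travel": [-3.7, -4.0, 13.2], "yaw": 0},
    {"grip": 3.0, "travel": [-3.7, -4.0, 13.2], "yaw": 0},
    {"grip": 3.0, "travel": [-3.7, -4.0, 13.2], "yaw": 0},
    {"grip": 3.0, "travel": [-3.7, -4.0, 13.2], "yaw": 0},
    {"grip": 3.0, "travel": [-3.7, -4.0, 13.2], "yaw": 0},
    {"grip": 3.0, "travel": [-3.7, -4.0, 13.2], "yaw": 0},
    {"grip": 3.0, "travel": [-3.7, -4.0, 13.2], "yaw": 0},
  ],
  squeeze=25,
)

```text
t: 6.1
tcp_pos: [0.461, -0.124, 0.32]
tcp_rot: [-0.0, 0.999, 0.052, 0.001]
contact_force: [-2.2, 3.8, 6.3]
gripper_width: 0.436
grip_force: 25.7
```

Emit:
move_arm(
  plan=[
    {"grip": 3.0, "travel": [0.3, 0, -1], "yaw": 0},
    {"grip": 3.0, "travel": [0.6, 0, -2.5], "yaw": 0},
    {"grip": 3.0, "travel": [0.8, 0, -4.5], "yaw": 0},
    {"grip": 3.0, "travel": [0.8, 0, -6.5], "yaw": 0},
    {"grip": 3.0, "travel": [0.8, 0, -9], "yaw": 0},
    {"grip": 3.0, "travel": [0.8, 0, -11.5], "yaw": 0},
    {"grip": 3.0, "travel": [0.8, 0, -14], "yaw": 0},
    {"grip": 3.0, "travel": [0.8, 0, -16], "yaw": 0},
    {"grip": 3.0, "travel": [0.8, 0, -16], "yaw": 0},
    {"grip": 3.0, "travel": [0.8, 0, -16], "yaw": 0},
  ],
)

```text
t: 7.35
tcp_pos: [0.4681, -0.1234, 0.4774]
tcp_rot: [-0.0, 0.999, 0.052, -0.001]
contact_force: [0.2, -0.2, -3.5]
gripper_width: 0.44
grip_force: 25.6
```

```bash
cat > tilt.py <<'E'
from h import *
# tilt of held bottle: amber points near the gripper, in gripper-relative coords, principal axis
from scipy.optimize import least_squares
M=T(); G=M[:3,3]+.155*M[:3,2]
P=[]
for c in ["scene","side","wrist"]:
    im,X=cloud(c); b=im.astype(int); am=(b[...,2]>b[...,1]*1.6)&(b[...,2]>40)
    if c=="wrist": cv2.imwrite("pics/wt%d.png"%int(10*get_obs()["t"]),im)
    else: cv2.imwrite("pics/%st%d.png"%(c,int(10*get_obs()["t"])),im)
    w=X-G; m=am&(np.linalg.norm(w,axis=2)<.19)&(w[...,2]<-.015)
    n=m.sum(); print(c,n)
    if n>20: P.append(w[m])
s=np.vstack(P)
def f(v):
    d=np.array([v[2],v[3],1]); d/=np.linalg.norm(d); w=s-np.array([v[0],v[1],0]); h=w@d+.14+v[4]; r=np.linalg.norm(w-(w@d)[:,None]*d,axis=1)
    return np.where(h<.09,r-.031,np.where(h<.112,r-(.031-.015*(h-.09)/.022),r-.016))
bt=min((least_squares(f,[0,0,a,b,0],loss="soft_l1",f_scale=.003,bounds=([-.03,-.03,-1.5,-1.5,-.03],[.03,.03,1.5,1.5,.03])) for a in(-.7,0,.5) for b in(0,.01)),key=lambda r:r.cost)
print("offset",bt.x[:2].round(4),"axis dx,dy",bt.x[2:4].round(3),"dh",bt.x[4].round(3),"rms",np.sqrt((bt.fun**2).mean()).round(4))
print("lowest z rel G",np.percentile(s[:,2],1).round(3),"tilt in tool x (rad)",np.arctan(bt.x[2:4]@M[:2,0]).round(3),"tool y",np.arctan(bt.x[2:4]@M[:2,1]).round(3))
E
python3 tilt.py; ls pics
```

```text
scene 902
side 419
wrist 1461
offset [ 0.0007 -0.0003] axis dx,dy [-0.574 -0.075] dh -0.0 rms 0.0052
lowest z rel G -0.108 tilt in tool x (rad) -0.524 tool y 0.015
scene0.png
scenet74.png
side0.png
sidet74.png
w1.png
w2.png
wrist0.png
wt75.png
```

Emit:
move_arm(
  plan=[
    {"grip": 3.0, "travel": [-0.4, -3, 0], "yaw": -0.05},
    {"grip": 3.0, "travel": [-1, -7, 0], "yaw": -0.2},
    {"grip": 3.0, "travel": [-1.5, -11, 0], "yaw": -0.36},
    {"grip": 3.0, "travel": [-2, -15, 0], "yaw": -0.52},
    {"grip": 3.0, "travel": [-2.8, -18, 0], "yaw": -0.68},
    {"grip": 3.0, "travel": [-2.8, -18.7, 0], "yaw": -0.84},
    {"grip": 3.0, "travel": [-2.8, -18.7, 0], "yaw": -1.0},
    {"grip": 3.0, "travel": [-2.8, -18.7, 0], "yaw": -1.16},
    {"grip": 3.0, "travel": [-2.8, -18.7, 0], "yaw": -1.32},
    {"grip": 3.0, "travel": [-2.8, -18.7, 0], "yaw": -1.435},
    {"grip": 3.0, "travel": [-2.8, -18.7, 0], "yaw": -1.435},
    {"grip": 3.0, "travel": [-2.8, -18.7, 0], "yaw": -1.435},
  ],
)

```text
t: 9.0
tcp_pos: [0.4212, 0.0597, 0.4784]
tcp_rot: [-0.0, 0.719, 0.695, -0.0]
contact_force: [-0.5, 0.3, -2.8]
gripper_width: 0.435
grip_force: 26.1
```

```bash
python3 tilt.py; python3 -c "
from h import *
print(T().round(3).tolist(),get_obs()['joint_pos'].round(2))"
```

```text
scene 993
side 232
wrist 7263
offset [ 0.0001 -0.0006] axis dx,dy [-0.019 -0.609] dh -0.0 rms 0.0008
lowest z rel G -0.101 tilt in tool x (rad) -0.547 tool y 0.002
[[0.032, 0.999, -0.0, 0.421], [0.999, -0.032, -0.0, 0.06], [-0.0, -0.0, -1.0, 0.479], [0.0, 0.0, 0.0, 1.0]] [ 0.53 -0.02 -0.31  0.   -1.28  2.58]
```

Emit:
move_arm(
  plan=[
    {"grip": 3.0, "travel": [0, 0, 3], "yaw": 0},
    {"grip": 3.0, "travel": [0, 0, 7], "yaw": 0},
    {"grip": 3.0, "travel": [0, 0, 11], "yaw": 0},
    {"grip": 3.0, "travel": [0, 0, 14.3], "yaw": 0},
    {"grip": 3.0, "travel": [1.5, 0, 14.3], "yaw": 0},
    {"grip": 3.0, "travel": [2.5, 0, 14.3], "yaw": 0},
    {"grip": 3.0, "travel": [3.2, 0, 14.3], "yaw": 0},
    {"grip": 3.0, "travel": [4, 0, 14.3], "yaw": 0},
    {"grip": 3.0, "travel": [4.8, 0, 14.3], "yaw": 0},
    {"grip": 3.0, "travel": [5.6, 0, 14.3], "yaw": 0},
    {"grip": 3.0, "travel": [5.6, 0, 14.3], "yaw": 0},
  ],
)

```text
t: 10.52
tcp_pos: [0.4231, 0.1163, 0.3356]
tcp_rot: [-0.0, 0.718, 0.696, 0.0]
contact_force: [0.7, -1.3, -2.6]
gripper_width: 0.437
grip_force: 26.8
```

```bash
python3 tilt.py
```

```text
scene 671
side 330
wrist 6749
offset [-0.0002 -0.0035] axis dx,dy [-0.009 -0.336] dh 0.0 rms 0.0121
lowest z rel G -0.115 tilt in tool x (rad) -0.324 tool y 0.001
```

Emit:
move_arm(
  plan=[
    {"grip": 3.0, "travel": [0.8, 0, 0], "yaw": 0},
    {"grip": 3.0, "travel": [1.6, 0, 0], "yaw": 0},
    {"grip": 3.0, "travel": [2.4, 0, 0], "yaw": 0},
    {"grip": 3.0, "travel": [3.1, 0, 0], "yaw": 0},
    {"grip": 3.0, "travel": [3.6, 0, 0], "yaw": 0},
    {"grip": 3.0, "travel": [3.9, 0, 0], "yaw": 0},
    {"grip": 3.0, "travel": [3.9, 0, 0], "yaw": 0},
  ],
)

```text
t: 11.55
tcp_pos: [0.4242, 0.1549, 0.3356]
tcp_rot: [-0.0, 0.718, 0.696, 0.0]
contact_force: [-0.3, -1.9, -1.4]
gripper_width: 0.436
grip_force: 27.6
```

```bash
python3 tilt.py
```

```text
scene 805
side 562
wrist 3487
offset [ 0.0009 -0.03  ] axis dx,dy [ 0.038 -0.874] dh 0.03 rms 0.0251
lowest z rel G -0.124 tilt in tool x (rad) -0.717 tool y 0.066
```

Emit:
move_arm(
  plan=[
    {"grip": 3.0, "travel": [-0.3, 0, -2], "yaw": 0},
    {"grip": 3.0, "travel": [-0.6, 0, -5], "yaw": 0},
    {"grip": 3.0, "travel": [-0.6, 0, -9], "yaw": 0},
    {"grip": 3.0, "travel": [-0.3, 2, -9.5], "yaw": 0},
    {"grip": 3.0, "travel": [1.5, 5, -9.5], "yaw": 0},
    {"grip": 3.0, "travel": [3.5, 9, -9.5], "yaw": 0},
    {"grip": 3.0, "travel": [5.5, 12, -9.5], "yaw": 0},
    {"grip": 3.0, "travel": [7.2, 12.6, -9.5], "yaw": 0},
    {"grip": 3.0, "travel": [7.2, 12.6, -9.5], "yaw": 0},
    {"grip": 3.0, "travel": [7.2, 12.6, -9.5], "yaw": 0},
  ],
)

```text
t: 12.95
tcp_pos: [0.5516, 0.2224, 0.4308]
tcp_rot: [-0.0, 0.718, 0.696, -0.0]
contact_force: [-0.5, -0.4, -2.4]
gripper_width: 0.436
grip_force: 27.5
```

```bash
sed -i 's/(w\[...,2\]<-.015)/(w[...,2]<-.015)\&(np.hypot(w[...,0],w[...,1])<.048)/' tilt.py; python3 tilt.py
```

```text
scene 732
side 393
wrist 2800
offset [ 0.0001 -0.005 ] axis dx,dy [ 0.004 -0.05 ] dh -0.0 rms 0.0012
lowest z rel G -0.127 tilt in tool x (rad) -0.05 tool y 0.005
```

Emit:
move_arm(
  plan=[
    {"grip": 3.0, "travel": [0, 0, 2.5], "yaw": 0},
    {"grip": 3.0, "travel": [0, 0, 5], "yaw": 0},
    {"grip": 3.0, "travel": [0, 0, 7.5], "yaw": 0},
    {"grip": 3.0, "travel": [0, 0, 9.5], "yaw": 0},
    {"grip": 3.0, "travel": [0, 0, 11], "yaw": 0},
    {"grip": 3.0, "travel": [0, 0, 12], "yaw": 0},
    {"grip": 3.0, "travel": [0, 0, 12.6], "yaw": 0},
    {"grip": 3.0, "travel": [0, 0, 12.8], "yaw": 0},
    {"grip": 3.0, "travel": [0, 0, 12.8], "yaw": 0},
  ],
)

```text
t: 14.22
tcp_pos: [0.5526, 0.2227, 0.3031]
tcp_rot: [0.0, 0.718, 0.696, 0.0]
contact_force: [0.1, 1.3, -2.4]
gripper_width: 0.44
grip_force: 27.5
```

Emit:
move_arm(
  plan=[
    {"grip": 3.0, "travel": [0, 0, 0.15], "yaw": 0},
    {"grip": 3.0, "travel": [0, 0, 0.3], "yaw": 0},
    {"grip": 3.0, "travel": [0, 0, 0.3], "yaw": 0},
  ],
)

```text
t: 14.6
tcp_pos: [0.5526, 0.2229, 0.3008]
tcp_rot: [0.0, 0.718, 0.696, 0.001]
contact_force: [-0.8, 1.3, 3.4]
gripper_width: 0.434
grip_force: 28.0
```

Emit:
move_arm(
  plan=[
    {"grip": 3.0, "travel": [0.25, 0, 0], "yaw": 0},
    {"grip": 3.0, "travel": [0.5, 0, 0], "yaw": 0},
    {"grip": 4.5, "travel": [0.5, 0, 0], "yaw": 0},
    {"grip": 5.5, "travel": [0.5, 0, 0], "yaw": 0},
    {"grip": 5.8, "travel": [0.5, 0, 0], "yaw": 0},
    {"grip": 5.8, "travel": [0.5, 0, 0], "yaw": 0},
    {"grip": 5.8, "travel": [0.5, 0, -3], "yaw": 0},
    {"grip": 5.8, "travel": [0.5, 0, -8], "yaw": 0},
    {"grip": 5.8, "travel": [0.5, 0, -13], "yaw": 0},
    {"grip": 5.8, "travel": [0.5, 0, -15], "yaw": 0},
    {"grip": 5.8, "travel": [0.5, 0, -15], "yaw": 0},
  ],
)

```text
t: 15.98
tcp_pos: [0.5526, 0.2276, 0.4516]
tcp_rot: [0.0, 0.718, 0.696, 0.002]
contact_force: [-0.2, -0.4, -1.1]
gripper_width: 0.68
grip_force: 0.0
```

Run:
```python
from h import *
print(T().round(3)[:3].tolist())
im,X=cloud("scene"); cv2.imwrite("pics/s3.png",cv2.resize(im[200:380,340:560],None,fx=3,fy=3))
for r in regions_of("bottle_a","scene")[:6]:
    s=X[r["pixels"]]; s=s[np.isfinite(s[:,0])]; t=s[(s[:,2]>.155)&(s[:,2]<.175)]
    print(r["p"],np.median(s,0).round(3), len(t), t.mean(0).round(3) if len(t) else "")
```

```text
[[0.032, 0.999, 0.004, 0.553], [0.999, -0.032, 0.003, 0.228], [0.003, 0.003, -1.0, 0.452]]
0.95 [ 0.257 -0.27   0.05 ] 0 
0.89 [0.411 0.312 0.108] 199 [0.399 0.308 0.161]
0.82 [0.566 0.309 0.11 ] 226 [0.555 0.304 0.161]
0.66 [ 0.517 -0.19   0.121] 99 [ 0.478 -0.198  0.166]
0.54 [0.492 0.39  0.132] 0
```

View pics/s3.png

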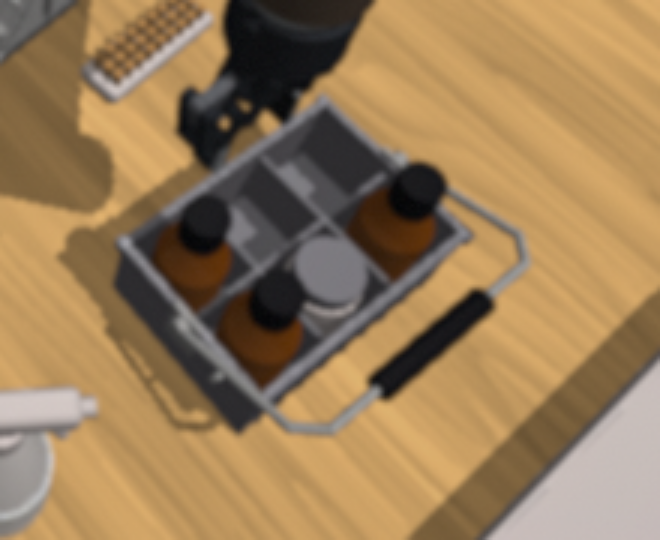

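Emit:
move_arm(
  plan=[
    {"grip": 6.0, "travel": [-5, -1, 0], "yaw": 0.16},
    {"grip": 6.0, "travel": [-11, -2, 0], "yaw": 0.32},
    {"grip": 6.0, "travel": [-17, -3, 0], "yaw": 0.48},
    {"grip": 6.0, "travel": [-23, -4, 0], "yaw": 0.64},
    {"grip": 6.0, "travel": [-29, -5, 0], "yaw": 0.8},
    {"grip": 6.0, "travel": [-35, -6, 0], "yaw": 0.96},
    {"grip": 6.0, "travel": [-40, -6.9, 0], "yaw": 1.12},
    {"grip": 6.0, "travel": [-43.8, -6.9, 0], "yaw": 1.28},
    {"grip": 6.0, "travel": [-43.8, -6.9, 0], "yaw": 1.435},
    {"grip": 6.0, "travel": [-43.8, -6.9, 0], "yaw": 1.435},
    {"grip": 6.0, "travel": [-43.8, -6.9, 0], "yaw": 1.435},
  ],
)

```text
t: 17.45
tcp_pos: [0.4698, -0.2076, 0.4488]
tcp_rot: [-0.0, 0.999, 0.053, -0.001]
contact_force: [-0.0, 0.0, 0.7]
gripper_width: 0.702
grip_force: 0.0
```

Run:
```python
from h import *
from scipy.optimize import least_squares
M=T(); print(M[:3].round(4).tolist())
im,X=cloud("wrist"); b=im.astype(int)
# amber + cap points around expected bottle
m=(np.abs(X[...,1]+.205)<.042)&(X[...,0]>.43)&(X[...,0]<.56)&(X[...,2]>.06)&(X[...,2]<.2)&((b[...,2]>b[...,1]*1.6)|(b.max(2)<45))
s=X[m]; print(len(s))
def f(v):
    d=np.array([-np.sin(.56)*np.cos(v[2]),-np.sin(.56)*np.sin(v[2]),np.cos(.56)])
    w=s-v[[0,1,3]]; h=w@d; r=np.linalg.norm(w-h[:,None]*d,axis=1)
    return np.where(h<.088,r-.031,np.where((h>.122)&(h<.154),r-.019,np.where(h>.154,h-.158,0)))
g=least_squares(f,[.543,-.201,.1,.045],loss="soft_l1",f_scale=.002); v=g.x
d=np.array([-np.sin(.56)*np.cos(v[2]),-np.sin(.56)*np.sin(v[2]),np.cos(.56)])
p=v[[0,1,3]]+.14*d; print(v.round(4),"p140",p.round(4),np.sqrt((g.fun**2).mean()))
print("travel cm",((p-[0,0,-.155]-M[:3,3])@M[:3,:3]*100).round(2))
```

```text
[[0.9943, 0.1068, -0.0018, 0.4698], [0.1068, -0.9943, 0.0004, -0.2076], [-0.0018, -0.0006, -1.0, 0.4488]]
3604
[ 0.5429 -0.2011  0.1011  0.0456] p140 [ 0.469  -0.2086  0.1642] 0.0006679399199721768
travel cm [-0.07  0.1  12.96]
```

Emit:
move_arm(
  plan=[
    {"grip": 6.0, "travel": [-0.1, 0.1, 3], "yaw": 0},
    {"grip": 6.0, "travel": [-0.1, 0.1, 7], "yaw": 0},
    {"grip": 6.0, "travel": [-0.1, 0.1, 11], "yaw": 0},
    {"grip": 6.0, "travel": [-0.1, 0.1, 13], "yaw": 0},
    {"grip": 6.0, "travel": [-0.1, 0.1, 13], "yaw": 0},
    {"grip": 3.0, "travel": [-0.1, 0.1, 13], "yaw": 0},
    {"grip": 3.0, "travel": [-0.1, 0.1, 13], "yaw": 0},
    {"grip": 3.0, "travel": [-0.1, 0.1, 13], "yaw": 0},
    {"grip": 3.0, "travel": [-0.1, 0.1, 13], "yaw": 0},
    {"grip": 3.0, "travel": [-0.1, 0.1, 13], "yaw": 0},
    {"grip": 3.0, "travel": [-0.1, 0.1, 13], "yaw": 0},
  ],
  squeeze=25,
)

```text
t: 18.88
tcp_pos: [0.4693, -0.2089, 0.321]
tcp_rot: [0.0, 0.999, 0.052, 0.001]
contact_force: [0.4, 3.3, 6.3]
gripper_width: 0.435
grip_force: 26.7
```

Emit:
move_arm(
  plan=[
    {"grip": 3.0, "travel": [0.3, 0, -1], "yaw": 0},
    {"grip": 3.0, "travel": [0.6, 0, -2.5], "yaw": 0},
    {"grip": 3.0, "travel": [0.8, 0, -4.5], "yaw": 0},
    {"grip": 3.0, "travel": [0.8, 0, -6.5], "yaw": 0},
    {"grip": 3.0, "travel": [0.8, 0, -9], "yaw": 0},
    {"grip": 3.0, "travel": [0.8, 0, -11.5], "yaw": 0},
    {"grip": 3.0, "travel": [0.8, 0, -14], "yaw": 0},
    {"grip": 3.0, "travel": [0.8, 0, -16], "yaw": 0},
    {"grip": 3.0, "travel": [0.8, 0, -16], "yaw": 0},
    {"grip": 3.0, "travel": [0.8, 0, -16], "yaw": 0},
  ],
)

```text
t: 20.12
tcp_pos: [0.4765, -0.2082, 0.4783]
tcp_rot: [-0.001, 0.999, 0.052, -0.001]
contact_force: [-0.2, 0.3, -2.6]
gripper_width: 0.438
grip_force: 26.2
```

Emit:
move_arm(
  plan=[
    {"grip": 3.0, "travel": [-0.4, -3, 0], "yaw": -0.05},
    {"grip": 3.0, "travel": [-1, -7, 0], "yaw": -0.2},
    {"grip": 3.0, "travel": [-1.5, -12, 0], "yaw": -0.36},
    {"grip": 3.0, "travel": [-2, -17, 0], "yaw": -0.52},
    {"grip": 3.0, "travel": [-2.8, -22, 0], "yaw": -0.68},
    {"grip": 3.0, "travel": [-2.8, -26, 0], "yaw": -0.84},
    {"grip": 3.0, "travel": [-2.8, -27.2, 0], "yaw": -1.0},
    {"grip": 3.0, "travel": [-2.8, -27.2, 0], "yaw": -1.16},
    {"grip": 3.0, "travel": [-2.8, -27.2, 0], "yaw": -1.32},
    {"grip": 3.0, "travel": [-2.8, -27.2, 0], "yaw": -1.435},
    {"grip": 3.0, "travel": [-2.8, -27.2, 0], "yaw": -1.435},
    {"grip": 3.0, "travel": [-2.8, -27.2, 0], "yaw": -1.435},
  ],
)

```text
t: 21.62
tcp_pos: [0.4206, 0.0593, 0.4791]
tcp_rot: [-0.0, 0.719, 0.695, -0.001]
contact_force: [-0.5, 0.4, -1.9]
gripper_width: 0.44
grip_force: 26.4
```

```bash
sed 's/<.048)/<.14)/' tilt.py > tilt2.py; python3 tilt2.py
```

```text
scene 987
side 230
wrist 7396
offset [ 0.0002 -0.0006] axis dx,dy [-0.014 -0.61 ] dh 0.001 rms 0.0008
lowest z rel G -0.101 tilt in tool x (rad) -0.548 tool y 0.006
```

Emit:
move_arm(
  plan=[
    {"grip": 3.0, "travel": [0, 0, 3], "yaw": 0},
    {"grip": 3.0, "travel": [0, 0, 7], "yaw": 0},
    {"grip": 3.0, "travel": [0, 0, 11], "yaw": 0},
    {"grip": 3.0, "travel": [0, 0, 14.3], "yaw": 0},
    {"grip": 3.0, "travel": [1.5, 0, 14.3], "yaw": 0},
    {"grip": 3.0, "travel": [2.5, 0, 14.3], "yaw": 0},
    {"grip": 3.0, "travel": [3.2, 0, 14.3], "yaw": 0},
    {"grip": 3.0, "travel": [4, 0, 14.3], "yaw": 0},
    {"grip": 3.0, "travel": [4.8, 0, 14.3], "yaw": 0},
    {"grip": 3.0, "travel": [5.6, 0, 14.3], "yaw": 0},
    {"grip": 3.0, "travel": [5.6, 0, 14.3], "yaw": 0},
  ],
)

```text
t: 23.15
tcp_pos: [0.4226, 0.116, 0.3366]
tcp_rot: [-0.0, 0.718, 0.696, 0.0]
contact_force: [0.4, -0.7, -1.4]
gripper_width: 0.439
grip_force: 26.9
```

Emit:
move_arm(
  plan=[
    {"grip": 3.0, "travel": [0.8, 0, 0], "yaw": 0},
    {"grip": 3.0, "travel": [1.6, 0, 0], "yaw": 0},
    {"grip": 3.0, "travel": [2.4, 0, 0], "yaw": 0},
    {"grip": 3.0, "travel": [3.1, 0, 0], "yaw": 0},
    {"grip": 3.0, "travel": [3.6, 0, 0], "yaw": 0},
    {"grip": 3.0, "travel": [4.0, 0, 0], "yaw": 0},
    {"grip": 3.0, "travel": [4.3, 0, 0], "yaw": 0},
    {"grip": 3.0, "travel": [4.3, 0, 0], "yaw": 0},
  ],
)

```text
t: 24.15
tcp_pos: [0.4238, 0.1585, 0.3366]
tcp_rot: [-0.0, 0.718, 0.696, 0.0]
contact_force: [-0.4, -1.3, -1.8]
gripper_width: 0.435
grip_force: 27.8
```

Emit:
move_arm(
  plan=[
    {"grip": 3.0, "travel": [-0.3, 0, -2], "yaw": 0},
    {"grip": 3.0, "travel": [-0.8, 0, -5], "yaw": 0},
    {"grip": 3.0, "travel": [-0.8, 0, -9], "yaw": 0},
    {"grip": 3.0, "travel": [0, -1, -9.5], "yaw": 0},
    {"grip": 3.0, "travel": [2, -2, -9.5], "yaw": 0},
    {"grip": 3.0, "travel": [4.5, -3, -9.5], "yaw": 0},
    {"grip": 3.0, "travel": [6.8, -3, -9.5], "yaw": 0},
    {"grip": 3.0, "travel": [6.8, -3, -9.5], "yaw": 0},
    {"grip": 3.0, "travel": [6.8, -3, -9.5], "yaw": 0},
  ],
)

```text
t: 25.28
tcp_pos: [0.396, 0.2274, 0.4311]
tcp_rot: [-0.0, 0.718, 0.696, -0.001]
contact_force: [-0.9, -0.4, -1.6]
gripper_width: 0.436
grip_force: 27.8
```

```bash
python3 tilt.py
```

```text
scene 713
side 446
wrist 2569
offset [ 0.0003 -0.0057] axis dx,dy [ 0.009 -0.033] dh 0.001 rms 0.0013
lowest z rel G -0.13 tilt in tool x (rad) -0.032 tool y 0.01
```

Emit:
move_arm(
  plan=[
    {"grip": 3.0, "travel": [0.2, 0, 2.5], "yaw": 0},
    {"grip": 3.0, "travel": [0.2, 0, 5], "yaw": 0},
    {"grip": 3.0, "travel": [0.2, 0, 7.5], "yaw": 0},
    {"grip": 3.0, "travel": [0.2, 0, 9.5], "yaw": 0},
    {"grip": 3.0, "travel": [0.2, 0, 11], "yaw": 0},
    {"grip": 3.0, "travel": [0.2, 0, 12], "yaw": 0},
    {"grip": 3.0, "travel": [0.2, 0, 12.6], "yaw": 0},
    {"grip": 3.0, "travel": [0.2, 0, 12.9], "yaw": 0},
    {"grip": 3.0, "travel": [0.2, 0, 13.0], "yaw": 0},
    {"grip": 3.0, "travel": [0.2, 0, 13.0], "yaw": 0},
  ],
)

```text
t: 26.68
tcp_pos: [0.3961, 0.2293, 0.302]
tcp_rot: [0.0, 0.718, 0.696, 0.0]
contact_force: [0.3, -0.2, -1.8]
gripper_width: 0.43
grip_force: 27.8
```

Emit:
move_arm(
  plan=[
    {"grip": 3.0, "travel": [0, 0, 0.1], "yaw": 0},
    {"grip": 3.0, "travel": [0, 0, 0.2], "yaw": 0},
    {"grip": 3.0, "travel": [0, 0, 0.2], "yaw": 0},
  ],
)

```text
t: 27.05
tcp_pos: [0.3963, 0.2297, 0.3009]
tcp_rot: [0.0, 0.718, 0.696, 0.001]
contact_force: [-1.8, 0.9, 5.2]
gripper_width: 0.436
grip_force: 28.5
```

Emit:
move_arm(
  plan=[
    {"grip": 3.0, "travel": [0.2, 0, 0], "yaw": 0},
    {"grip": 3.0, "travel": [0.4, 0, 0], "yaw": 0},
    {"grip": 4.5, "travel": [0.4, 0, 0], "yaw": 0},
    {"grip": 5.5, "travel": [0.4, 0, 0], "yaw": 0},
    {"grip": 5.8, "travel": [0.4, 0, 0], "yaw": 0},
    {"grip": 5.8, "travel": [0.4, 0, 0], "yaw": 0},
    {"grip": 5.8, "travel": [0.4, 0, -3], "yaw": 0},
    {"grip": 5.8, "travel": [0.4, 0, -8], "yaw": 0},
    {"grip": 5.8, "travel": [0.4, 0, -13], "yaw": 0},
    {"grip": 5.8, "travel": [0.4, 0, -18], "yaw": 0},
    {"grip": 5.8, "travel": [0.4, 0, -18], "yaw": 0.18},
  ],
)

```text
t: 28.42
tcp_pos: [0.3965, 0.2334, 0.4843]
tcp_rot: [-0.0, 0.779, 0.627, 0.005]
contact_force: [-0.4, -0.0, -0.9]
gripper_width: 0.677
grip_force: 0.0
```

```bash
cat > grip.py <<'E'
from h import *
M=T(); print(M[:3].round(3).tolist()); C=np.array([.475,.264]); y0=-.0296
c,s=np.cos(y0),np.sin(y0)
for cam in ["scene","side","wrist"]:
    im,X=cloud(cam); b=im.astype(int)
    q=(X[...,:2]-C)@np.array([[c,-s],[s,c]]); rho=np.hypot(q[...,1],X[...,2]-.085)
    m=(b.max(2)<60)&(np.abs(q[...,0])<.055)&(rho>.115)&(rho<.155)&(X[...,2]>.07)
    m&=(np.abs(X-(M[:3,3]))[...,2]>.16)
    if m.sum()<30: print(cam,m.sum()); continue
    cp=camera_params(cam); P=np.array(cp["pose"]) if "pose" in cp else M@np.array(cp["tool_from_camera"])
    # circle fit (radius .011) in carrier y-z
    from scipy.optimize import least_squares
    A=np.c_[q[...,1][m],X[...,2][m]]; cam0=P[:3,3]; v0=np.array([(cam0[:2]-C)@np.array([-s,c]),cam0[2]])-A.mean(0); v0/=np.linalg.norm(v0)
    g=least_squares(lambda v:np.hypot(*(A-v).T)-.011,A.mean(0)-.008*v0,loss="soft_l1",f_scale=.002)
    print(cam,m.sum(),"centre y,z",g.x.round(4),"rho",np.hypot(g.x[0],g.x[1]-.085).round(4),"theta",np.arctan2(g.x[1]-.085,g.x[0]).round(3),"xrange",np.percentile(q[...,0][m],[1,99]).round(3))
E
python3 grip.py
python3 - <<'E'
from h import *
im,X=cloud("scene"); cv2.imwrite("pics/s4.png",cv2.resize(im[200:380,340:560],None,fx=3,fy=3))
E
```

```text
[[0.214, 0.977, 0.007, 0.397], [0.977, -0.215, 0.007, 0.233], [0.008, 0.006, -1.0, 0.484]]
scene 357 centre y,z [0.1302 0.1272] rho 0.1369 theta 0.314 xrange [-0.054  0.054]
side 117 centre y,z [0.1318 0.1302] rho 0.1393 theta 0.33 xrange [-0.054  0.05 ]
wrist 0
```

View pics/s4.png

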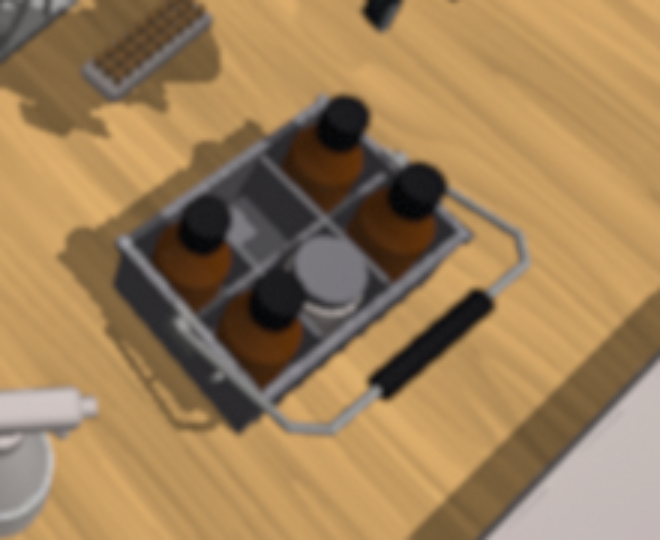

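Emit:
move_arm(
  plan=[
    {"grip": 5.8, "travel": [3, 0.8, 0], "yaw": 0.16},
    {"grip": 5.8, "travel": [7, 1.9, 0], "yaw": 0.32},
    {"grip": 5.8, "travel": [12, 3.2, 0], "yaw": 0.48},
    {"grip": 5.8, "travel": [16, 4.2, 0], "yaw": 0.64},
    {"grip": 5.8, "travel": [17.4, 4.6, 0], "yaw": 0.8},
    {"grip": 5.8, "travel": [17.4, 4.6, 0], "yaw": 0.96},
    {"grip": 5.8, "travel": [17.4, 4.6, 0], "yaw": 1.12},
    {"grip": 5.8, "travel": [17.4, 4.6, 0], "yaw": 1.28},
    {"grip": 5.8, "travel": [17.4, 4.6, 0], "yaw": 1.39},
    {"grip": 5.8, "travel": [17.4, 4.6, 0], "yaw": 1.39},
    {"grip": 5.8, "travel": [17.4, 4.6, 0], "yaw": 1.39},
  ],
)

```text
t: 30.0
tcp_pos: [0.4778, 0.3938, 0.479]
tcp_rot: [0.001, 1.0, -0.014, -0.0]
contact_force: [-0.9, -1.1, -0.4]
gripper_width: 0.682
grip_force: 0.0
```

```bash
python3 grip.py
```

```text
[[1.0, -0.028, -0.001, 0.478], [-0.028, -1.0, -0.001, 0.394], [-0.001, 0.001, -1.0, 0.479]]
scene 360 centre y,z [0.13   0.1274] rho 0.1368 theta 0.315 xrange [-0.054  0.053]
side 117 centre y,z [0.1322 0.1299] rho 0.1396 theta 0.327 xrange [-0.053  0.052]
wrist 2368 centre y,z [0.1294 0.1284] rho 0.1365 theta 0.324 xrange [-0.054  0.054]
```

Emit:
move_arm(
  plan=[
    {"grip": 5.0, "travel": [0, 0, 4], "yaw": 0},
    {"grip": 5.0, "travel": [0, 0, 9], "yaw": 0},
    {"grip": 5.0, "travel": [0, 0, 14], "yaw": 0},
    {"grip": 5.0, "travel": [0, 0, 18], "yaw": 0},
    {"grip": 5.0, "travel": [0, 0, 19.6], "yaw": 0},
    {"grip": 5.0, "travel": [0, 0, 19.6], "yaw": 0},
    {"grip": 1.0, "travel": [0, 0, 19.6], "yaw": 0},
    {"grip": 1.0, "travel": [0, 0, 19.6], "yaw": 0},
    {"grip": 1.0, "travel": [0, 0, 19.6], "yaw": 0},
    {"grip": 1.0, "travel": [0, 0, 19.6], "yaw": 0},
    {"grip": 1.0, "travel": [0, 0, 19.6], "yaw": 0},
    {"grip": 1.0, "travel": [0, 0, 19.6], "yaw": 0},
  ],
  squeeze=40,
)

```text
t: 31.65
tcp_pos: [0.4782, 0.394, 0.2843]
tcp_rot: [-0.001, 1.0, -0.015, 0.001]
contact_force: [2.7, -0.6, 2.7]
gripper_width: 0.241
grip_force: 39.2
```

Emit:
move_arm(
  plan=[
    {"grip": 1.0, "travel": [0, 0.65, -1.6], "yaw": 0},
    {"grip": 1.0, "travel": [0, 1.66, -3.35], "yaw": 0},
    {"grip": 1.0, "travel": [0, 2.93, -4.93], "yaw": 0},
    {"grip": 1.0, "travel": [0, 4.41, -6.3], "yaw": 0},
    {"grip": 1.0, "travel": [0, 6.09, -7.44], "yaw": 0},
    {"grip": 1.0, "travel": [0, 7.91, -8.31], "yaw": 0},
    {"grip": 1.0, "travel": [0, 9.85, -8.9], "yaw": 0},
    {"grip": 1.0, "travel": [0, 11.85, -9.19], "yaw": 0},
    {"grip": 1.0, "travel": [0, 12.81, -9.23], "yaw": 0},
    {"grip": 1.0, "travel": [0, 12.81, -9.23], "yaw": 0},
    {"grip": 1.0, "travel": [0, 12.81, -9.23], "yaw": 0},
  ],
)

```text
t: 33.02
tcp_pos: [0.4746, 0.2676, 0.3808]
tcp_rot: [-0.005, 1.0, -0.015, 0.005]
contact_force: [-1.3, 2.4, 15.1]
gripper_width: 0.241
grip_force: 44.5
```

```bash
sed -i 's/^    m&=.*$//' grip.py; python3 grip.py
```

```text
[[1.0, -0.029, 0.009, 0.475], [-0.029, -1.0, 0.009, 0.268], [0.009, -0.009, -1.0, 0.381]]
scene 352 centre y,z [0.0055 0.2201] rho 0.1352 theta 1.53 xrange [-0.02   0.054]
side 144 centre y,z [0.0058 0.2224] rho 0.1375 theta 1.528 xrange [-0.053  0.052]
wrist 12745 centre y,z [0.0049 0.2207] rho 0.1358 theta 1.534 xrange [-0.039  0.054]
```

Emit:
move_arm(
  plan=[
    {"grip": 1.0, "travel": [0, 0.2, -0.3], "yaw": 0},
    {"grip": 1.0, "travel": [0, 0.35, -0.3], "yaw": 0},
    {"grip": 1.0, "travel": [0, 0.35, -0.3], "yaw": 0},
    {"grip": 3.0, "travel": [0, 0.35, -0.3], "yaw": 0},
    {"grip": 4.5, "travel": [0, 0.35, -0.3], "yaw": 0},
    {"grip": 4.5, "travel": [0, 0.35, -0.3], "yaw": 0},
    {"grip": 4.5, "travel": [0, 0.35, -3], "yaw": 0},
    {"grip": 4.5, "travel": [0, 0.35, -7], "yaw": 0},
    {"grip": 4.5, "travel": [0, 0.35, -11], "yaw": 0},
    {"grip": 4.5, "travel": [0, 0.35, -14], "yaw": 0},
    {"grip": 4.5, "travel": [0, 0.35, -14], "yaw": 0},
  ],
)

```text
t: 34.55
tcp_pos: [0.4736, 0.262, 0.5185]
tcp_rot: [-0.002, 1.0, -0.015, 0.002]
contact_force: [-0.1, 1.6, -0.6]
gripper_width: 0.528
grip_force: 0.0
```

```bash
python3 grip.py
python3 - <<'E'
from h import *
im,X=cloud("wrist"); m=(X[...,2]>.155)&(X[...,2]<.17); im[m]=(0,255,0); cv2.imwrite("pics/w5.png",im)
n,l,st,ce=cv2.connectedComponentsWithStats(m.astype(np.uint8))
for i in range(1,n):
    if st[i,4]>150: print(st[i,4],X[l==i].mean(0).round(3))
# hinge bosses / wall refit
im,X=cloud("scene")
for r in find_in("handle","scene")[:2]: print(r)
E
```

```text
[[1.0, -0.031, 0.004, 0.474], [-0.031, -1.0, 0.003, 0.262], [0.004, -0.003, -1.0, 0.519]]
scene 405 centre y,z [0.0026 0.2195] rho 0.1346 theta 1.552 xrange [-0.052  0.054]
side 137 centre y,z [0.0044 0.2223] rho 0.1374 theta 1.539 xrange [-0.054  0.051]
wrist 3834 centre y,z [0.0019 0.2206] rho 0.1357 theta 1.557 xrange [-0.053  0.054]
1541 [0.553 0.225 0.163]
1541 [0.553 0.302 0.163]
1019 [0.399 0.305 0.163]
1089 [0.398 0.229 0.163]
{'rect': [375.8, 226.6, 500.4, 345.4], 'p': 0.68}
{'rect': [401.7, 229.7, 491.4, 308.6], 'p': 0.67}
```

View pics/w5.png

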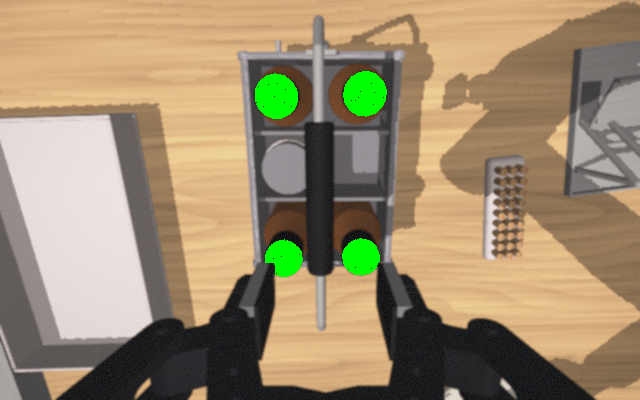

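```bash
python3 -c "
from station import *
print(sign_off())"
```

```text
the job is handed in; nothing more can be done
None
```

I put both amber bottles upright in their own empty carrier cells (cell0 and cell4) and left the handle standing within about 1° of straight up; I moved nothing else on purpose, and handed the job in at about 35 s of the 72 s allowed.

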